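# Serve a waffle finger with the tongs

## Task

Take the tongs from their wooden rest, nip the long waffle finger on the cooling rack between their jaws and carry it to the square cardboard tray. Finish while still holding it in the tongs, steady, over the middle of the tray and about 15 cm above the table; do not put it down or touch it with the robot's fingers, and leave the two round waffles and the two paper cups where they are.

Things in the scene. Friction and masses are not known exactly. Their poses are not given: they have to be found in the camera images.
- tongs: spring kitchen tongs on their edge on the rest, 256 mm long, 22 mm high, 120 g: round steel head, two arms with black plastic grips, flat jaws. Origin midway between the grips, at the underside; x from head to jaws, z up, left arm at +y. Head's pin 105 mm behind the origin, jaw tips 139 mm ahead; both arms turn equally about the pin. Centre of mass within 15 mm of the origin
- tongs_grip (a point): point midway between the two grips at mid-height (11 mm above the underside). The straight grips reach 35 mm either side of it along x; their outer faces are about 57 mm apart when open, about 42 mm when the jaws are on the waffle finger
- tongs_jaws (a point): point midway between the jaws at mid-height, 115 mm ahead of tongs_grip, midway also as they close. Jaws: flat plates 22 mm high, reaching 24 mm either side of it along x; inner faces here about 62 mm apart when open, outer faces about 70 mm
- tongs_left: left (+y) arm with its jaw; origin at the head's pin, underside; turns 0 to 0.14 rad as squeezed, about 0.07 with the jaws on the waffle finger. 0.1 rad closes the jaws' gap by 44 mm, the grips' by 21 mm. A spring holds it open: squeezed at the grips it starts to close at about 4.5 N and meets the waffle finger at about 6.5 N; more presses on the waffle
- tongs_right: right (-y) arm of the tongs with its jaw, moves as the left one; origin at the head's pin on the underside
- rest: fixed wooden tongs rest: foot 170 x 85 x 10 mm and two cross bars that carry the tongs, tops 35 mm above the table, 70 mm behind and 80 mm ahead of its origin (12 mm thick, 60 and 100 mm long); between them the grips are free. Origin at table height below the tongs, x roughly along them to the jaws
- rack: fixed steel-wire cooling rack 106 (x) x 236 (y) mm, top 35 mm above the table, on four legs; three waffles lie on it in a row along y, about 90 mm apart. Origin at the middle, at table height
- waffle_finger: the long waffle, a finger 80 (x) x 32 (y) x 24 (z) mm with a grid pattern, about 35 g, rigid; lying on the rack in one of its three places. Origin at the centre of its underside, x along it, roughly away from the robot
- waffle_a: round mini waffle, 50 mm across, 18 mm high, on the rack; origin at the centre of its underside. Leave alone
- waffle_b: the other round mini waffle, same size, on the rack; origin at the centre of its underside. Leave alone
- tray: fixed square brown cardboard serving tray 140 x 140 mm, rim 10 mm high; origin at its middle at table height
- cup_a: brown paper cup, 72 mm wide, 80 mm high, standing beyond the work; origin at its foot. Leave alone
- cup_b: the other brown paper cup, same size, standing beyond the work; origin at its foot. Leave alone
There are look-alikes about, which are no part of the job. What is shaped like the rest but purple or red is not meant. What is shaped like the waffle_finger but blue or purple is not meant.

How it is judged:
On the way, in this order (a step that is already met when the one before it is completed fails the run):
1. the tongs are lifted off their rest in the gripper, the waffle finger still on the rack (height (world z) of tongs above 0.06 m and contact force between the fingers and tongs above 1 N and contact force between tongs and rest below 0.1 N and contact force between waffle_finger and rack above 0.05 N), for 0.2 s.
2. the waffle finger is nipped between both jaws and lifted clear of the rack (height (world z) of waffle_finger above 0.06 m and contact force between each of tongs_left, tongs_right and waffle_finger above 0.5 N and contact force between waffle_finger and rack below 0.1 N and contact force between waffle_finger and tray below 0.1 N and contact force between waffle_finger and rest below 0.1 N), for 0.2 s.
At the end, for the whole second after the job is handed in: the waffle finger is pinched between both jaws (over 0.5 N each) and carried by nothing else, the tongs held only by the gripper, its underside 90 to 250 mm above the table, its centre within 50 mm of the tray's middle seen from above, at rest (under 30 mm/s) (height (world z) of waffle_finger between 0.09 and 0.25 m and horizontal distance between waffle_finger and tray below 0.05 m and contact force between each of tongs_left, tongs_right and waffle_finger above 0.5 N and contact force between each of waffle_finger, tongs and rack below 0.1 N and contact force between each of waffle_finger, tongs and tray below 0.1 N and contact force between each of waffle_finger, tongs and rest below 0.1 N and contact force between waffle_finger and the arm below 0.1 N and contact force between waffle_finger and the fingers below 0.1 N and contact force between the fingers and tongs above 1 N and linear speed of waffle_finger below 0.03 m/s); the arm keeps its last pose, push and grip.
It fails at once if the robot touches the waffle finger with its own fingers or arm (contact force between any of the fingers, the arm and waffle_finger above 0.3 N).
It fails at once if a round waffle is moved by more than 25 mm (distance of any of waffle_a, waffle_b from where it was at the start of the episode above 0.025 m).
It fails at once if a paper cup is moved by more than 25 mm (distance of any of cup_a, cup_b from where it was at the start of the episode above 0.025 m).
It also fails if it takes over 43 s, if anything falls off the work surface, if the arm or the gripper's body presses on something with over 40 N, if the wrist force passes 120 N, or if a joint passes its speed limit or range.

## Robot

A 6-joint arm with a two-finger parallel gripper is mounted at the origin on the work surface. World frame = base frame: x ahead of the robot, y to its left, z up, the work surface at z = 0. Lengths are in m, angles in rad, forces in N, time in s.
With the tool pointing down it reaches from about 0.425 to 0.95 m from the base axis. Payload 3.5 kg.
Tool frame: the origin (TCP) lies on the centre line of the jaws, within the pads' length; the fingertips stand 17 mm ahead of it and the grasp point (between the pads) lies 2 mm behind it; z points along the fingers, y is the line along which they close (so a half turn about z gives the same grasp; the last joint's range is limited). The gripper opens to 85 mm and grips with 20 to 120 N. Pads are 22 mm wide; open, the fingers measure 114 mm over their backs; the gripper's body (76 mm by 85 mm) begins 54 mm behind the grasp point. The pads swing forward as they close: fully open they stand 13 mm farther back than shut.
Start: joints at [1.178, 0.286, 1.577, -0, 1.279, -0.15], TCP at [0.162, 0.655, 0.214] pointing down, gripper open.
Joint ranges: [-2.77, 2.77], [-0.9, 2.22], [0.21, 2.48], [-1.53, 4.67], [0.24, 2.81], [-2.84, 2.84]. Speed limits (rad/s): [2.79, 2.79, 3.14, 3.14, 3.14, 3.14].

## Interface

Orientations are given as a unit quaternion [x, y, z, w].
In Python, from plant import ctrl gives the robot as it stands. The module is installed in compiled form; this text tells all that it offers.
- The arm moves only by the tool drive_tool, never from a script. Its argument "moves" is a list of rows, each a list of 3 entries, a list of its own where there are three numbers: the turn, a rotation vector about the tool's x, y, z in rad, then the shift along the tool's x, y, z in m, then the finger opening in m, from 0 to 0.0854. A call has 1 to 5 rows; each row shifts and turns the commanded pose from where the row before left it, along the tool's axes as they then stand; what a row does not reach is not made up. A row lasts 1/8 s, in which the tool goes at most 62.5 mm and 10.7 degrees, less where a joint would pass 70% of its speed; a pose out of reach is approached as far as the arm can. A call with a gripper value outside its range is refused whole. The fingers move at their own pace and stop on an object; "grip_force" is the grip in N (left out, the last holds). Time passes only in rows, so rows that do not move let the fingers close. It gives the time, the measured TCP pose, the force, the opening and the grip force at its end, in the units of the state.
- ctrl.get_state(): the state, without advancing time (a new reading comes with each control period).
- ctrl.read_camera(name): name is "scene" or "top" or "wrist"; returns a dict with "image" (420x560x3 uint8, red, green, blue), "fx", "fy", "cx", "cy" (pixels), "R" (3x3) and "t" (3): a world point X has camera coordinates R X + t. Camera axes: x right, y down, z forward; pixel columns grow to the right and rows downward; lengths in m; the calibration is good to about 2 mm. A picture is of the moment at which its call begins. There is no depth.
- ctrl.sign_off(): hands the job in; it is judged then, once.
The state is a dict: "time": time; "qpos": joint angles; "dq": joint speeds; "joint_efforts": joint torques, N m; "eef_pos": TCP position; "tcp_rot": TCP orientation; "contact_force": force on the tool from outside, world axes, zero at the start; "wrist_torque": the same for the moment, N m; "opening": opening from 0.0 (shut) to 1.0 (fully open); "finger_force": force on a finger pad.
Only numpy, scipy, OpenCV 4.12 (cv2) and the standard library are available. Lean on these libraries where they do the work, as an engineer would, in place of code of your own. Each camera call takes 0.05 s, during which the arm holds its last target. There are 200 camera calls.

## Working session

There is one attempt and no reset: what is moved stays moved. The work goes in short steps, Python scripts to look and compute and a tool call to move; the robot and the scene stay as the last step left them, time stands still between calls to the robot, and variables do not carry over. Pictures are saved under pics/ and viewed, at most 12 in all, crops included, and the job is handed in when it is done.

Besides the shell and the picture viewer there is one more tool, called after ">>>" as a command line: name --argument value ..., lists and objects as JSON in quotes. drive_tool: Moves the arm, as the interface text tells. Its arguments: {"type":"object","properties":{"moves":{"type":"array","items":{"type":"array"}},"grip_force":{"type":"number"}},"required":["moves"]}

```bash
mkdir -p pics
cat > h.py <<'E'
from plant import ctrl
import numpy as np, cv2, pickle
def snap(n,f):
    c=ctrl.read_camera(n); cv2.imwrite(f'pics/{f}.png',c['image'][:,:,::-1]); pickle.dump(c,open(f'pics/{f}.pkl','wb')); return c
def px2w(c,u,v,z):
    R=np.array(c['R']);t=np.array(c['t']);C=-R.T@t
    d=R.T@np.array([(u-c['cx'])/c['fx'],(v-c['cy'])/c['fy'],1]); return C+d*(z-C[2])/d[2]
def w2px(c,X):
    p=np.array(c['R'])@X+np.array(c['t']); return [c['fx']*p[0]/p[2]+c['cx'],c['fy']*p[1]/p[2]+c['cy']]
E
python3 - <<'E'
from h import *
s=ctrl.get_state(); print(s)
for n in ['top','scene']:
    c=snap(n,n+'0'); print(n,-np.array(c['R']).T@c['t'],c['fx'])
E
```

```text
{'time': 0.0, 'qpos': array([ 1.17797488e+00,  2.87191754e-01,  1.57818382e+00,  2.14861621e-05,
        1.27857650e+00, -1.50014691e-01]), 'dq': array([ 1.74656867e-04, -1.50992337e-03, -1.93254230e-04, -1.26202466e-03,
        9.58807419e-04,  7.30103559e-05]), 'joint_efforts': array([-2.51958563e-04, -4.06000078e+01, -2.92620224e+01, -1.81102096e-04,
        6.01521431e-03,  2.57150546e-06]), 'eef_pos': array([0.16199597, 0.65455841, 0.21282613]), 'tcp_rot': array([ 1.21108377e-01,  9.92638589e-01, -1.13376680e-03, -3.26185551e-04]), 'contact_force': array([ 0.09391721, -0.53567616, -0.11202225]), 'wrist_torque': array([ 0.02104465, -0.01893381, -0.02181182]), 'finger_force': 0.0, 'opening': 1.0023981876410555}
top [0.47027628 0.09235213 1.1459693 ] 488.46650282209737
scene [0.9797509  0.6717524  1.30356546] 508.8853552311034
```

View pics/top0.png

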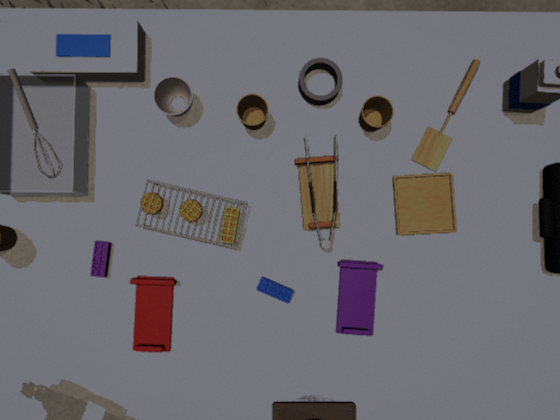

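View pics/scene0.png

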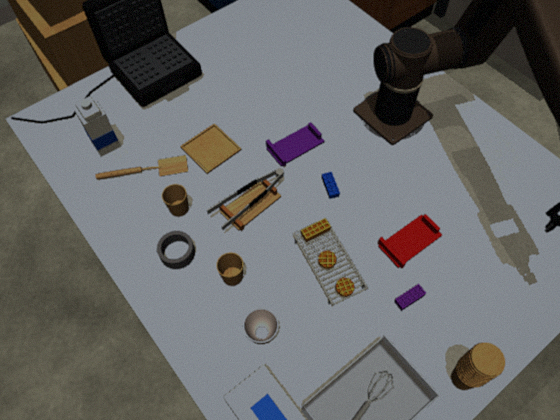

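Top view: tongs with wooden rest at about (322,190), head (326,243), jaws (307,140)/(336,138); finger waffle at (229,226) on the rack, which fits by its yellow-brown colour (the blue one at (275,290) and purple one at (101,259) are look-alikes). The wooden rest is the one meant, not red (154,315) or purple (357,298). Tray at (424,204).

Run:
```python
from h import *
im=cv2.imread('pics/top0.png')
a=cv2.resize(im[125:255,280:370],None,fx=4.4,fy=4.4,interpolation=cv2.INTER_CUBIC)
b=cv2.resize(im[180:255,195:265],None,fx=5.5,fy=5.5,interpolation=cv2.INTER_CUBIC)
o=np.zeros((572,396+385,3),np.uint8);o[:a.shape[0],:a.shape[1]]=a;o[:b.shape[0],396:396+b.shape[1]]=b
o=cv2.convertScaleAbs(o,alpha=1.5)
cv2.imwrite('pics/crop.png',o)
```

```text
(no output)
```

View pics/crop.png

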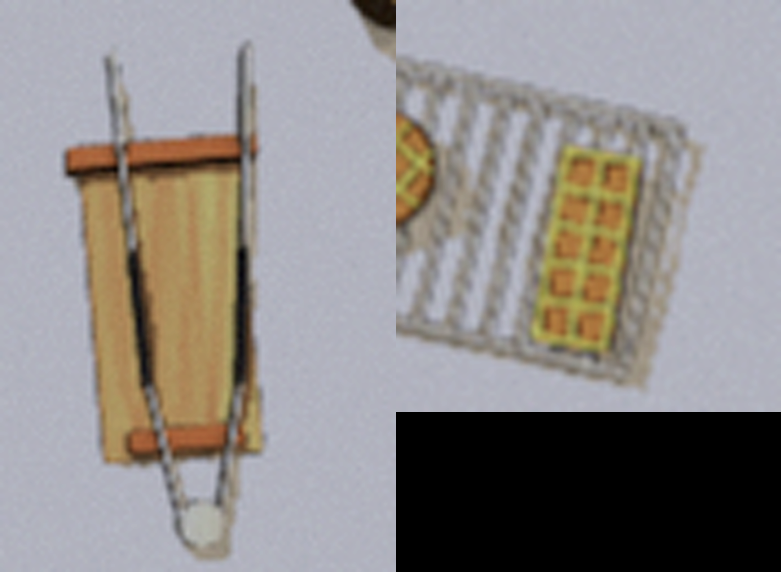

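Run:
```python
from h import *
c=pickle.load(open('pics/top0.pkl','rb'))
P=lambda u,v,z:px2w(c,(u+.5)/4.4-.5+280,(v+.5)/4.4-.5+125,z)[:2]
Q=lambda u,v,z:px2w(c,(u-396+.5)/5.5-.5+195,(v+.5)/5.5-.5+180,z)[:2]
head=P(203,523,.057);tl=P(110,57,.057);tr=P(247,43,.057);m=(tl+tr)/2
d=m-head;print('len',np.linalg.norm(d),'yaw',np.degrees(np.arctan2(d[1],d[0])),'tips gap',np.linalg.norm(tl-tr),head,tl,tr)
e=d/np.linalg.norm(d);print('grip from head',head+e*.105,'from tips',m-e*.139)
g=[P(*x,.057) for x in [(134,250),(148,385),(243,250),(240,380)]];print('grip mean',np.mean(g,0),np.linalg.norm(g[0]-g[1]))
w=[Q(*x,.059) for x in [(568,146),(642,156),(610,352),(534,340)]]
f=(w[0]+w[1]-w[2]-w[3])/2;s=(w[0]+w[3]-w[1]-w[2])/2
print('waffle',np.mean(w,0),np.linalg.norm(f),np.linalg.norm(s),'yaw',np.degrees(np.arctan2(f[1],f[0])))
print('tray',np.mean([px2w(c,*p,.01)[:2] for p in [(393,175),(453,173),(456,234),(396,236)]],0))
print('rack c',np.mean([px2w(c,*p,.035)[:2] for p in [(147,181),(248,203),(240,247),(137,227)]],0),px2w(c,190,211,.053),px2w(c,151,203,.053))
print('tcp', px2w(c,280,210,0))
```

```text
len 0.24180926131146124 yaw 2.9589561453272966 tips gap 0.07053138664734994 [ 0.45990701 -0.02440549] [0.69756813 0.0231344 ] [ 0.70521964 -0.04698072]
grip from head [ 0.56476702 -0.01898533] from tips [ 0.5625792  -0.01909842]
grip mean [ 0.56493009 -0.01844678] 0.06917592123350913
waffle [0.50066097 0.18984308] 0.07993367283862104 0.030640779006570737 yaw -9.111644317289286
tray [ 0.55156715 -0.26052954]
rack c [0.52436596 0.27529454] [0.53119171 0.27914894 0.053     ] [0.54870681 0.36646836 0.053     ]
tcp [0.53748934 0.07708717 0.        ]
```

>>> drive_tool --moves '[[[0,0,-0.059],[0,0,0],0.0854],[[0,0,-0.059],[-0.01,-0.02,0],0.0854],[[0,0,-0.059],[-0.02,-0.04,0.005],0.0854],[[0,0,-0.059],[-0.02,-0.045,0.005],0.0854],[[0,0,-0.059],[-0.02,-0.045,0.005],0.0854]]'

```text
time: 0.72
eef_pos: [0.22, 0.4985, 0.1984]
tcp_rot: [-0.027, 1.0, -0.0, -0.0]
contact_force: [0.8, 0.7, 0.1]
opening: 0.999
finger_force: 0.0
```

>>> drive_tool --moves '[[[0,0,0],[-0.025,-0.046,0],0.0854],[[0,0,0],[-0.025,-0.046,0],0.0854],[[0,0,0],[-0.025,-0.046,0],0.0854],[[0,0,0],[-0.025,-0.046,0],0.0854],[[0,0,0],[-0.025,-0.046,0],0.0854]]'

```text
time: 1.35
eef_pos: [0.3571, 0.2754, 0.1989]
tcp_rot: [-0.026, 1.0, -0.0, -0.0]
contact_force: [0.9, -0.0, 0.5]
opening: 1.004
finger_force: 0.0
```

```bash
cat >> h.py <<'E'
from scipy.spatial.transform import Rotation as Ro
def todo(x,y,z,yaw):  # yaw of tongs deg; tool y at yaw+90
    s=ctrl.get_state();R=Ro.from_quat(s['tcp_rot']);p=np.array(s['eef_pos'])
    a=np.radians(yaw);T=Ro.from_matrix(np.array([[-np.cos(a),-np.sin(a),0],[-np.sin(a),np.cos(a),0],[0,0,-1]]).T)
    print('t',s['time'],'pos',p.round(4),'turn',(R.inv()*T).as_rotvec().round(4),'shift now',R.inv().apply(np.array([x,y,z])-p).round(4),'shift after turn',T.inv().apply(np.array([x,y,z])-p).round(4),'F',s['contact_force'].round(2),'ff',s['finger_force'],'open',s['opening']*.0854,'q',s['qpos'].round(2))
E
python3 -c "
from h import *;todo(.5645,-.019,.14,3)"
```

```text
t 1.35 pos [0.3571 0.2754 0.1989] turn [-0.0001 -0.0002  0.0001] shift now [-0.1916 -0.3049  0.0589] shift after turn [-0.1917 -0.3048  0.0589] F [ 0.92 -0.01  0.53] ff 0.0 open 0.08574216549217759 q [ 0.43 -0.21  2.12  0.    1.24 -1.19]
```

>>> drive_tool --moves '[[[0,0,0],[-0.027,-0.044,0.005],0.0854],[[0,0,0],[-0.027,-0.044,0.01],0.0854],[[0,0,0],[-0.027,-0.044,0.01],0.0854],[[0,0,0],[-0.027,-0.044,0.01],0.0854],[[0,0,0],[-0.027,-0.044,0.01],0.0854]]'

```text
time: 1.98
eef_pos: [0.5036, 0.0628, 0.1536]
tcp_rot: [-0.026, 1.0, 0.0, -0.0]
contact_force: [1.5, 0.8, -0.2]
opening: 0.998
finger_force: 0.0
```

>>> drive_tool --moves '[[[0,0,0],[-0.027,-0.04,0.01],0.0854],[[0,0,0],[-0.022,-0.025,0.005],0.0854],[[0,0,0],[-0.005,-0.008,0],0.0854],[[0,0,0],[0,0,0],0.0854]]'

```text
time: 2.48
eef_pos: [0.5605, -0.0057, 0.1389]
tcp_rot: [-0.026, 1.0, 0.0, -0.0]
contact_force: [-0.5, 0.9, -0.6]
opening: 0.999
finger_force: 0.0
```

```bash
python3 -c "
from h import *;todo(.5645,-.019,.040,3);c=snap('wrist','w1');print(np.array(c['R']).round(2),c['t'])
for X in [(.5645,-.019,.057),(.46,-.0244,.057)]: print(w2px(c,np.array(X)))"
```

```text
t 2.475 pos [ 0.5605 -0.0057  0.1389] turn [ 0.0005 -0.001  -0.0007] shift now [-0.0034 -0.0136  0.0989] shift after turn [-0.0033 -0.0135  0.0989] F [-0.51  0.88 -0.6 ] ff 0.0 open 0.08535308324474618 q [-0.19  0.11  1.92  0.    1.11 -1.81]
[[-0.05  1.    0.  ]
 [ 0.96  0.05  0.28]
 [ 0.28  0.02 -0.96]] [ 0.03425086 -0.55116072  0.15146262]
[np.float64(263.1534755671676), np.float64(217.1715932379226)]
[np.float64(261.046053927941), np.float64(85.48142654844068)]
```

View pics/w1.png

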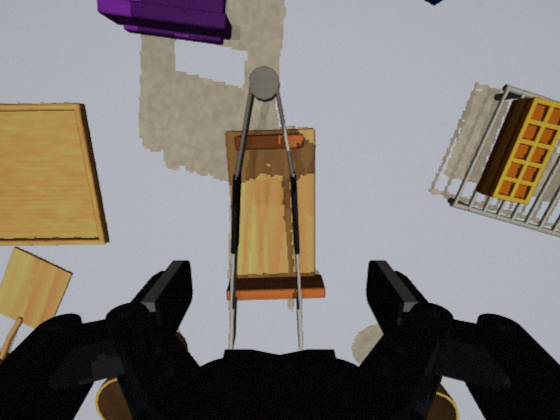

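Wrist view: tongs' head (264,82), grips centred at (265,215), within 2 px of prediction; target y shifts to about -0.0175. Descend.

>>> drive_tool --moves '[[[0,0,0],[-0.003,-0.012,0.015],0.0854],[[0,0,0],[0,0,0.025],0.0854],[[0,0,0],[0,0,0.025],0.0854],[[0,0,0],[0,0,0.02],0.0854],[[0,0,0],[0,0,0.012],0.0854]]'

```text
time: 3.15
eef_pos: [0.5635, -0.0172, 0.0405]
tcp_rot: [-0.026, 1.0, 0.0, -0.001]
contact_force: [0.2, -0.2, 0.0]
opening: 1.002
finger_force: 0.0
```

>>> drive_tool --moves '[[[0,0,0],[0,0,0.002],0.07],[[0,0,0],[0,0,0],0.062],[[0,0,0],[0,0,0],0.06]]' --grip_force 20

```text
time: 3.52
eef_pos: [0.5653, -0.0177, 0.0413]
tcp_rot: [-0.026, 1.0, -0.0, 0.001]
contact_force: [-1.1, -1.0, -0.2]
opening: 0.704
finger_force: 0.0
```

```bash
python3 -c "
from h import *;todo(.564,-.0175,.040,3);c=snap('wrist','w2')
for X in [(.5645,-.019,.057),(.46,-.0244,.057)]: print(w2px(c,np.array(X)))"
```

```text
t 3.525 pos [ 0.5653 -0.0177  0.0413] turn [-0.0005  0.002  -0.0001] shift now [0.0013 0.0003 0.0013] shift after turn [0.0013 0.0003 0.0013] F [-1.13 -0.96 -0.15] ff 0.0 open 0.06010810279715979 q [-0.21  0.25  1.96 -0.    0.92 -1.83]
[np.float64(276.94400667126837), np.float64(264.1609316564936)]
[np.float64(276.558176807453), np.float64(46.83859484127649)]
```

View pics/w2.png

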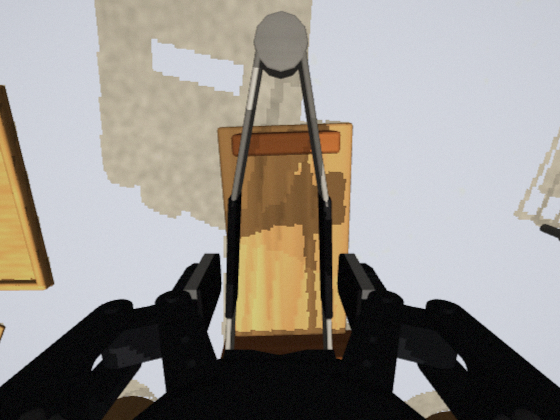

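The wrist view shows the tongs centred between the pads (head (281,40), grips (235..325, 200..318)). Close gently and lift.

>>> drive_tool --moves '[[[0,0,0],[0.003,0,0],0.056],[[0,0,0],[0,0,0],0.052],[[0,0,0],[0,0,0],0.05],[[0,0,0],[0,0,0],0.05],[[0,0,0],[0,0,0],0.05]]' --grip_force 20

```text
time: 4.2
eef_pos: [0.5615, -0.0177, 0.0402]
tcp_rot: [-0.026, 1.0, 0.0, 0.0]
contact_force: [0.3, 0.1, 0.3]
opening: 0.589
finger_force: 0.0
```

>>> drive_tool --moves '[[[0,0,0],[0,0,-0.004],0.05],[[0,0,0],[0,0,-0.008],0.05],[[0,0,0],[0,0,-0.008],0.05],[[0,0,0],[0,0,-0.01],0.05],[[0,0,0],[0,0,-0.01],0.05]]'

```text
time: 4.82
eef_pos: [0.5617, -0.0178, 0.0812]
tcp_rot: [-0.026, 1.0, -0.0, 0.0]
contact_force: [0.8, 0.3, 0.2]
opening: 0.585
finger_force: 0.0
```

```bash
python3 -c "
from h import *;todo(.564,-.0175,.120,3);c=snap('scene','s2');im=c['image'][:,:,::-1]
cv2.imwrite('pics/s2c.png',cv2.resize(im[120:260,170:330],None,fx=4,fy=4,interpolation=cv2.INTER_CUBIC))"
```

```text
t 4.825 pos [ 0.5617 -0.0178  0.0812] turn [-0.0002  0.0007 -0.0002] shift now [-0.0023  0.0001 -0.0388] shift after turn [-0.0023  0.0001 -0.0388] F [0.76 0.27 0.18] ff 0.0 open 0.0499537560594412 q [-0.21  0.19  1.96 -0.    1.   -1.84]
```

View pics/s2c.png

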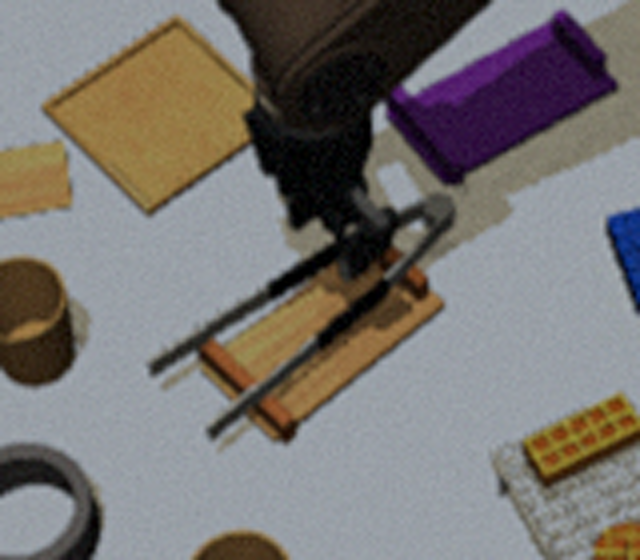

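The tongs stayed on the rest (tips still at scene px (209,212),(223,228)): 50 mm did not grip. Go down again, slightly deeper, and close in steps while watching the force.

>>> drive_tool --moves '[[[0,0,0],[0,0,0],0.075],[[0,0,0],[0,0,0],0.075],[[0,0,0],[0,0,0.015],0.075],[[0,0,0],[0,0,0.018],0.075],[[0,0,0],[0,0,0.012],0.075]]'

```text
time: 5.5
eef_pos: [0.56, -0.0174, 0.0326]
tcp_rot: [-0.026, 1.0, 0.0, -0.002]
contact_force: [-0.3, -0.1, 0.4]
opening: 0.882
finger_force: 0.0
```

>>> drive_tool --moves '[[[0,0,0],[0,0,0],0.055],[[0,0,0],[0,0,0],0.05],[[0,0,0],[0,0,0],0.05]]'

```text
time: 5.88
eef_pos: [0.5618, -0.0177, 0.0356]
tcp_rot: [-0.026, 1.0, -0.0, 0.0]
contact_force: [-0.5, -0.6, -1.1]
opening: 0.583
finger_force: 5.0
```

>>> drive_tool --moves '[[[0,0,0],[0,0,0],0.046],[[0,0,0],[0,0,0],0.046]]'

```text
time: 6.12
eef_pos: [0.5616, -0.0177, 0.0355]
tcp_rot: [-0.026, 1.0, -0.0, 0.0]
contact_force: [0.2, 0.3, -1.2]
opening: 0.539
finger_force: 5.6
```

```bash
python3 -c "
from h import *;todo(.564,-.0175,.040,3);c=snap('wrist','w3')"
```

```text
t 6.125 pos [ 0.5616 -0.0177  0.0355] turn [-0.0001  0.0006 -0.0002] shift now [-0.0024  0.0001 -0.0045] shift after turn [-0.0024  0.0001 -0.0045] F [ 0.18  0.26 -1.2 ] ff 5.5797660641837865 open 0.04600964551428544 q [-0.21  0.26  1.97  0.    0.91 -1.84]
```

View pics/w3.png

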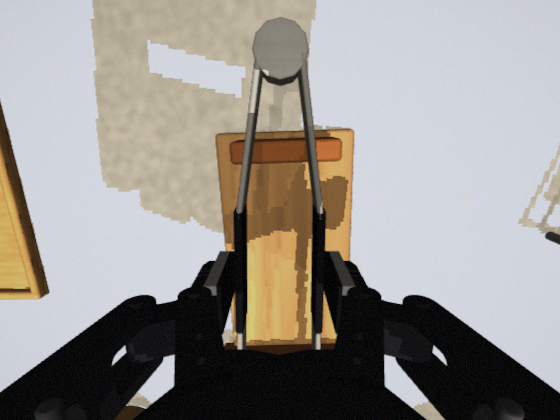

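Now the pads hold the grips (5.6 N, pads on both sides at px (232,280)/(332,280)). Lift.

>>> drive_tool --moves '[[[0,0,0],[0,0,-0.004],0.046],[[0,0,0],[0,0,-0.008],0.046],[[0,0,0],[0,0,-0.008],0.046],[[0,0,0],[0,0,-0.01],0.046],[[0,0,0],[0,0,-0.01],0.046]]'

```text
time: 6.8
eef_pos: [0.5617, -0.0178, 0.0762]
tcp_rot: [-0.026, 1.0, -0.0, 0.0]
contact_force: [-0.2, -0.6, -1.0]
opening: 0.542
finger_force: 5.6
```

```bash
python3 -c "
from h import *;todo(.564,-.0175,.120,3);c=snap('scene','s3');im=c['image'][:,:,::-1]
cv2.imwrite('pics/s3c.png',cv2.resize(im[120:260,170:330],None,fx=4,fy=4,interpolation=cv2.INTER_CUBIC))"
```

```text
t 6.8 pos [ 0.5617 -0.0178  0.0762] turn [-0.0002  0.0006 -0.0002] shift now [-0.0024  0.0001 -0.0438] shift after turn [-0.0024  0.0001 -0.0438] F [-0.16 -0.61 -1.  ] ff 5.569894626969472 open 0.046261255521260786 q [-0.21  0.2   1.96 -0.    0.99 -1.84]
```

View pics/s3c.png

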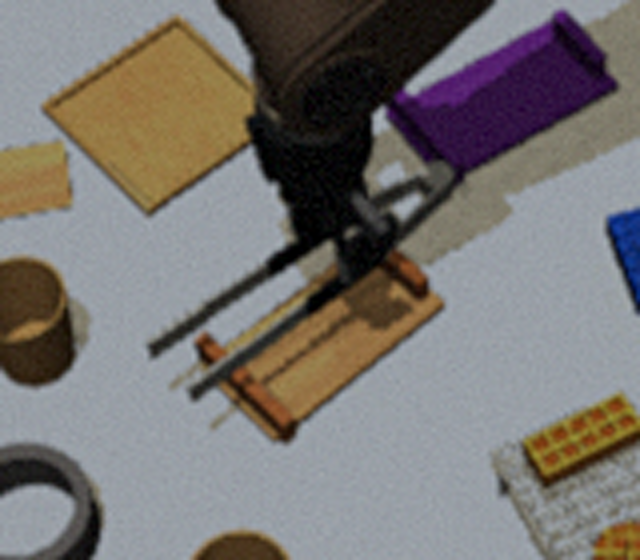

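Tongs are lifted level (tips now at crop (155,348),(195,392)). Raise more and plan the way to the waffle.

>>> drive_tool --moves '[[[0,0,0],[0,0,-0.015],0.046],[[0,0,0],[0,0,-0.02],0.046],[[0,0,0],[0,0,-0.015],0.046],[[0,0,0.04],[0,0,0],0.046],[[0,0,0.04],[0,0,0],0.046]]'

```text
time: 7.48
eef_pos: [0.5616, -0.0177, 0.1261]
tcp_rot: [0.015, 1.0, -0.0, 0.0]
contact_force: [-0.4, -0.0, -1.7]
opening: 0.539
finger_force: 5.6
```

>>> drive_tool --moves '[[[0,0,0.04],[0,0,0],0.046],[[0,0,0.04],[0,0,0],0.046],[[0,0,0.04],[0,0,0],0.046],[[0,0,0.011],[0,0,0],0.046],[[0,0,0],[0,0,0],0.046]]'

```text
time: 8.1
eef_pos: [0.5615, -0.0177, 0.1254]
tcp_rot: [0.079, 0.997, -0.0, 0.0]
contact_force: [-0.3, 0.5, -2.6]
opening: 0.541
finger_force: 5.6
```

```bash
python3 -c "
from h import *;todo(.3862,.2081,.125,-9.1)"
```

```text
t 8.1 pos [ 0.5615 -0.0177  0.1254] turn [0.     0.0001 0.0004] shift now [0.2087 0.1953 0.0004] shift after turn [0.2088 0.1953 0.0004] F [-0.33  0.47 -2.63] ff 5.569221069017658 open 0.0461877181941653 q [-0.21  0.13  1.93  0.    1.08 -1.62]
```

>>> drive_tool --moves '[[[0,0,0],[0.01,0.009,0],0.046],[[0,0,0],[0.02,0.019,0],0.046],[[0,0,0],[0.025,0.024,0],0.046],[[0,0,0],[0.025,0.024,0],0.047],[[0,0,0],[0.025,0.024,0],0.048]]'

```text
time: 8.72
eef_pos: [0.4721, 0.0989, 0.1252]
tcp_rot: [0.079, 0.997, 0.0, -0.0]
contact_force: [-0.2, 0.6, -1.8]
opening: 0.556
finger_force: 5.3
```

>>> drive_tool --moves '[[[0,0,0],[0.025,0.024,0],0.049],[[0,0,0],[0.025,0.024,0],0.05],[[0,0,0],[0.025,0.024,0],0.05],[[0,0,0],[0.019,0.016,0],0.05],[[0,0,0],[0.01,0.007,0],0.05]]'

```text
time: 9.35
eef_pos: [0.3845, 0.2088, 0.1251]
tcp_rot: [0.078, 0.997, -0.0, -0.0]
contact_force: [0.1, 0.0, -0.9]
opening: 0.584
finger_force: 5.0
```

```bash
python3 -c "
from h import *;c=snap('top','t4');todo(.3862,.2081,.125,-9.1);im=c['image'][:,:,::-1]
cv2.imwrite('pics/t4c.png',cv2.convertScaleAbs(cv2.resize(im[160:300,170:300],None,fx=4,fy=4,interpolation=cv2.INTER_CUBIC),alpha=1.5))"
```

```text
t 9.4 pos [0.3839 0.2092 0.125 ] turn [ 0.0003 -0.0012  0.002 ] shift now [-0.0024 -0.0007  0.    ] shift after turn [-0.0024 -0.0007  0.    ] F [-0.46 -0.33 -0.86] ff 5.0183580468728906 open 0.05022737867225312 q [ 0.27 -0.16  2.22  0.    1.08 -1.15]
```

View pics/t4c.png

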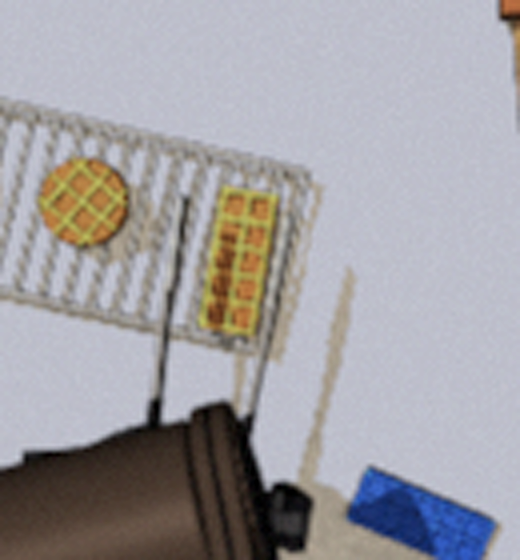

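Run:
```python
from h import *
c=pickle.load(open('pics/t4.pkl','rb'))
print(px2w(c,(185.5)/4-.5+170,200.5/4-.5+160,.146), px2w(c,(155.5)/4-.5+170,400.5/4-.5+160,.146))
a=np.radians(-9.1);f=np.array([np.cos(a),np.sin(a),0]);l=np.array([-f[1],f[0],0])
p=np.array([.3839,.2092,.146])
for s in (1,-1):
  for d in (.14,.036):
    X=p+f*d+l*s*.027;u=w2px(c,X);print(s,d,X,(np.array(u)-[170,160])*4)
```

```text
[0.52907693 0.21038187 0.146     ] [0.42691015 0.22465537 0.146     ]
1 0.14 [0.5264082  0.21371804 0.146     ] [176.9251438  203.67345761]
1 0.036 [0.42371716 0.23016648 0.146     ] [142.60506843 404.74365269]
-1 0.14 [0.51786767 0.1603977  0.146     ] [281.01760018 220.81566328]
-1 0.036 [0.41517663 0.17684614 0.146     ] [247.19309146 421.94293942]
```

Tongs straddle the finger: left tip at crop (185,200), right arm at (248,420), waffle between at (240,262); errors under 3 mm. Descend with the jaws open.

>>> drive_tool --moves '[[[0,0,0],[0,0,0.01],0.051],[[0,0,0],[0,0,0.02],0.051],[[0,0,0],[0,0,0.02],0.051],[[0,0,0],[0,0,0.015],0.051],[[0,0,0],[0,0,0.007],0.051]]'

```text
time: 10.02
eef_pos: [0.3856, 0.2073, 0.0519]
tcp_rot: [0.08, 0.997, -0.0, -0.001]
contact_force: [-0.4, 0.5, -0.9]
opening: 0.597
finger_force: 4.9
```

>>> drive_tool --moves '[[[0,0,0],[0,0,0.006],0.051],[[0,0,0],[0,0,0.006],0.051],[[0,0,0],[0,0,0],0.051]]'

```text
time: 10.4
eef_pos: [0.3858, 0.2079, 0.041]
tcp_rot: [0.079, 0.997, -0.0, -0.0]
contact_force: [0.0, -0.5, -0.8]
opening: 0.598
finger_force: 4.9
```

```bash
python3 -c "
from h import *;todo(.3837,.2087,.0405,-9.1);c=snap('scene','s5');im=c['image'][:,:,::-1]
cv2.imwrite('pics/s5c.png',cv2.resize(im[160:310,250:400],None,fx=4,fy=4,interpolation=cv2.INTER_CUBIC))"
```

```text
t 10.4 pos [0.3858 0.2079 0.041 ] turn [-0.0002 -0.0004  0.0001] shift now [0.0022 0.0005 0.0005] shift after turn [0.0022 0.0005 0.0005] F [ 0.04 -0.47 -0.77] ff 4.879829449346289 open 0.05107575637784629 q [ 0.26 -0.01  2.26 -0.    0.89 -1.15]
```

View pics/s5c.png

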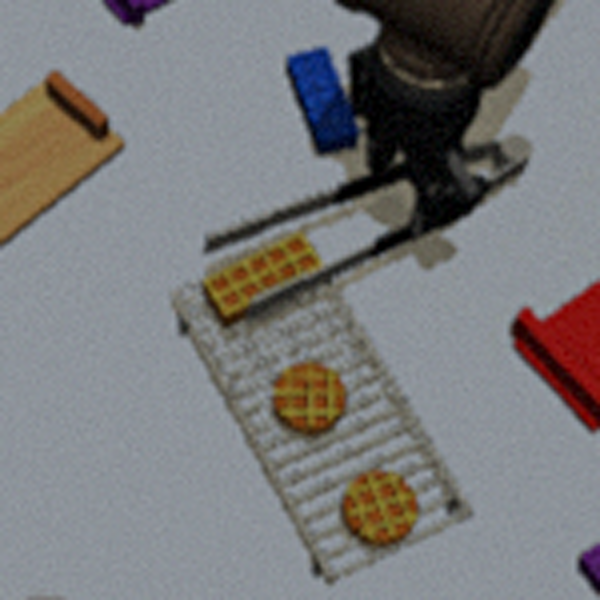

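Waffle sits between the jaws (tips at crop (207,243) and (250,303)), the left jaw a bit nearer; shift 3 mm left and nip.

>>> drive_tool --moves '[[[0,0,0],[0,0.003,0],0.051],[[0,0,0],[0,0,0],0.048],[[0,0,0],[0,0,0],0.045],[[0,0,0],[0,0,0],0.042],[[0,0,0],[0,0,0],0.039]]' --grip_force 22

```text
time: 11.08
eef_pos: [0.3864, 0.2109, 0.0413]
tcp_rot: [0.079, 0.997, 0.0, 0.0]
contact_force: [-0.3, -0.3, -0.7]
opening: 0.469
finger_force: 22.3
```

>>> drive_tool --moves '[[[0,0,0],[0,0,0],0.036],[[0,0,0],[0,0,0],0.034],[[0,0,0],[0,0,0],0.034]]'

```text
time: 11.45
eef_pos: [0.3864, 0.2109, 0.0412]
tcp_rot: [0.079, 0.997, 0.0, -0.0]
contact_force: [0.1, 0.3, -0.7]
opening: 0.472
finger_force: 22.3
```

Opening stopped at 40 mm with 22 N: nipped. Lift.

>>> drive_tool --moves '[[[0,0,0],[0,0,-0.004],0.034],[[0,0,0],[0,0,-0.01],0.034],[[0,0,0],[0,0,-0.015],0.034],[[0,0,0],[0,0,-0.015],0.034],[[0,0,0],[0,0,-0.015],0.034]]'

```text
time: 12.08
eef_pos: [0.3867, 0.2109, 0.1018]
tcp_rot: [0.079, 0.997, 0.0, 0.001]
contact_force: [1.0, 0.1, -2.3]
opening: 0.466
finger_force: 22.6
```

>>> drive_tool --moves '[[[0,0,0],[0,0,-0.015],0.034],[[0,0,0],[0,0,-0.015],0.034],[[0,0,0],[0,0,-0.015],0.034],[[0,0,0],[0,0,-0.006],0.034],[[0,0,0],[0,0,0],0.034]]'

```text
time: 12.7
eef_pos: [0.3866, 0.2109, 0.1517]
tcp_rot: [0.079, 0.997, 0.0, 0.0]
contact_force: [0.1, -0.6, -1.8]
opening: 0.471
finger_force: 22.6
```

```bash
python3 -c "
from h import *;c=snap('scene','s6');im=c['image'][:,:,::-1]
a=np.radians(-9.1)
todo(.5516-.116*np.cos(a),-.2605-.116*np.sin(a),.15,-9.1)
cv2.imwrite('pics/s6c.png',cv2.resize(im[140:290,250:400],None,fx=4,fy=4,interpolation=cv2.INTER_CUBIC))"
```

```text
t 12.75 pos [0.3862 0.2108 0.151 ] turn [-0.0002 -0.0004  0.    ] shift now [-0.1218 -0.4392  0.001 ] shift after turn [-0.1218 -0.4392  0.001 ] F [-0.02 -0.16 -2.79] ff 22.639551758766174 open 0.040090512228835785 q [ 0.27 -0.19  2.19 -0.    1.14 -1.14]
```

View pics/s6c.png

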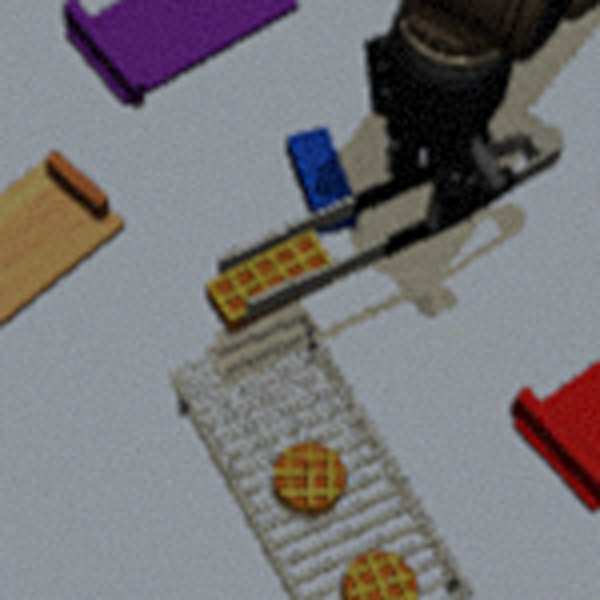

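The finger is in the jaws well clear of the rack (crop (270,275), shadow below); round waffles untouched. Carry it to the tray, bowing outwards for reach.

>>> drive_tool --moves '[[[0,0,0],[-0.008,-0.012,0],0.034],[[0,0,0],[-0.016,-0.026,0],0.034],[[0,0,0],[-0.02,-0.035,0],0.034],[[0,0,0],[-0.02,-0.035,0],0.034],[[0,0,0],[-0.02,-0.035,0],0.034]]'

```text
time: 13.38
eef_pos: [0.4468, 0.0543, 0.1506]
tcp_rot: [0.079, 0.997, -0.0, -0.0]
contact_force: [0.1, 1.3, -1.4]
opening: 0.472
finger_force: 22.7
```

>>> drive_tool --moves '[[[0,0,0],[-0.016,-0.035,0],0.034],[[0,0,0],[-0.011,-0.035,0],0.034],[[0,0,0],[-0.004,-0.035,0],0.034],[[0,0,0],[-0.002,-0.035,0],0.034],[[0,0,0],[-0.001,-0.035,0],0.034]]'

```text
time: 14.0
eef_pos: [0.4519, -0.1237, 0.1505]
tcp_rot: [0.08, 0.997, 0.0, -0.001]
contact_force: [-1.0, -0.4, -0.9]
opening: 0.468
finger_force: 22.7
```

>>> drive_tool --moves '[[[0,0,0],[-0.001,-0.035,0],0.034],[[0,0,0],[-0.001,-0.035,0],0.034],[[0,0,0],[-0.001,-0.03,0],0.034],[[0,0,0],[0,-0.015,0],0.034],[[0,0,0],[0,-0.006,0],0.034]]'

```text
time: 14.62
eef_pos: [0.4359, -0.2424, 0.1508]
tcp_rot: [0.08, 0.997, 0.0, -0.0]
contact_force: [-1.3, 0.1, -1.2]
opening: 0.468
finger_force: 22.7
```

>>> drive_tool --moves '[[[0,0,0],[0,0,0],0.034],[[0,0,0],[0,0,0],0.034],[[0,0,0],[0,0,0],0.034]]'

```text
time: 15.0
eef_pos: [0.4366, -0.241, 0.1512]
tcp_rot: [0.079, 0.997, 0.0, -0.0]
contact_force: [-0.4, -0.8, -1.4]
opening: 0.47
finger_force: 22.7
```

```bash
python3 -c "
from h import *;c=snap('scene','s7');im=c['image'][:,:,::-1]
t=snap('top','t7')['image'][:,:,::-1]
a=np.radians(-9.1)
todo(.5516-.116*np.cos(a),-.2605-.116*np.sin(a),.15,-9.1)
cv2.imwrite('pics/s7c.png',np.hstack([cv2.resize(im[70:220,150:280],None,fx=3,fy=3),cv2.resize(t[150:300,350:480],None,fx=3,fy=3)]))"
```

```text
t 15.1 pos [ 0.4366 -0.2413  0.1513] turn [0.     0.0001 0.0009] shift now [-0.0006 -0.0008  0.0013] shift after turn [-0.0006 -0.0008  0.0013] F [ 0.08 -0.21 -1.67] ff 22.669285833835602 open 0.03995032983428362 q [-0.71 -0.04  2.06  0.    1.13 -2.12]
```

View pics/s7c.png

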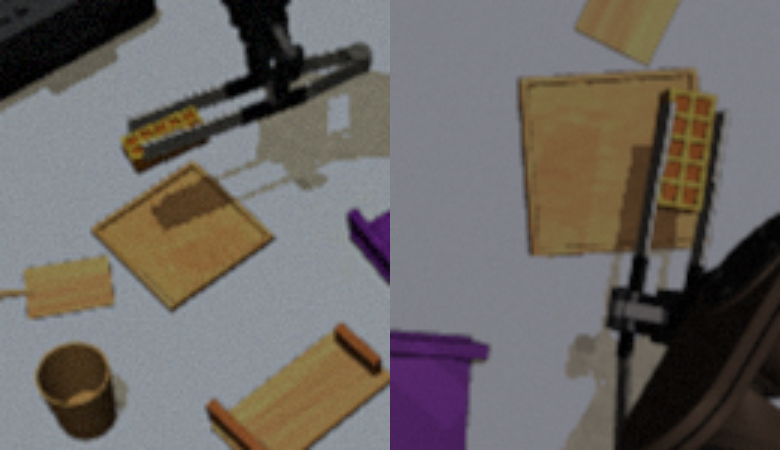

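```bash
python3 -c "
from h import *;c=pickle.load(open('pics/t7.pkl','rb'));print(px2w(c,448.8,199.8,.173))"
```

```text
[ 0.54940617 -0.25877825  0.173     ]
```

The waffle's centre is at (0.549, -0.259), within 3 mm of the tray's middle at (0.552, -0.261), and it is steady. Handing in.

```bash
python3 -c "
from h import *;print(np.abs(ctrl.get_state()['dq']).max());print(ctrl.sign_off())"
```

```text
0.004603573047067929
the job is handed in; nothing more can be done
None
```

The job is handed in: the waffle finger is held in the tongs about 3 mm from the tray's middle and roughly 15 cm above the table, steady after 15 s; the first grip on the tongs missed and was redone, and no verdict came back.

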